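Zero the card stand and hold a spring clip gaping over the bead card

ROBOT

A 6-joint arm with a two-finger parallel gripper is mounted at the origin on the work surface. World frame = base frame: x ahead of the robot, y to its left, z up, the work surface at z = 0. Lengths are in m, angles in rad, forces in N, time in s.
With the tool pointing down it reaches from about 0.25 to 0.775 m from the base axis. Payload 4 kg.
Tool frame: the origin (TCP) lies between the finger pads, 19 mm behind the fingertips; this is the grasp point; z points along the fingers, y is the line along which they close (so a half turn about z gives the same grasp; the last joint's range is limited). The gripper opens to 94 mm and grips with 3 to 60 N. Pads are 16 mm wide; open, the fingers measure 119 mm over their backs; the gripper's body (75 mm by 177 mm) begins 78 mm behind the grasp point.
Start: joints at [1.229, 0.087, 1.371, -0, 1.684, -0.103], TCP at [0.13, 0.534, 0.224] pointing down, gripper open.
Joint ranges: [-3.1, 3.1], [-0.76, 2.03], [0.27, 2.55], [-1.08, 4.22], [0.17, 2.65], [-2.57, 2.57]. Speed limits (rad/s): [2.79, 2.79, 3.14, 3.14, 3.14, 3.14].

INTERFACE

Orientations are given as [roll, pitch, yaw] about the fixed x, y, z axes, in that order (R = Rz(yaw) Ry(pitch) Rx(roll)).
In Python, from bench import readout, imaging, robot gives the robot as it stands.
- The arm moves only by the tool carry_out, never from a script. Its argument "motion" is text: rows parted by semicolons, each of 7 numbers parted by spaces: the shift along the tool's x, y, z each as a share of 200 mm, from -1 to 1, then the turn, a rotation vector about the tool's x, y, z each as a share of 120 degrees, from -1 to 1, then the opening, from 0 (shut) to 1 (fully open). A call has 1 to 12 rows; each row shifts and turns the commanded pose from where the row before left it, along the tool's axes as they then stand; what a row does not reach is not made up. A row lasts 1/8 s, in which the tool goes at most 62.5 mm and 10.7 degrees, less where a joint would pass 70% of its speed; a pose out of reach is approached as far as the arm can. A call with a number of a shift or a turn outside -1 to 1 is refused whole. A call with a gripper value outside its range is refused whole. The fingers move at their own pace and stop on an object; the grip force is fixed at half the most. Time passes only in rows, so rows that do not move let the fingers close. It gives the time, the measured TCP pose, the force, the opening and the grip force at its end, in the units of the state.
- readout.get_obs(): the state, without advancing time (a new reading comes with each control period).
- imaging.snapshot(name): name is "side" or "top"; returns a dict with "pixels" (384x512x3 uint8, red, green, blue), "fx", "fy", "cx", "cy" (pixels), "R" (3x3) and "t" (3): a world point X has camera coordinates R X + t. Camera axes: x right, y down, z forward; pixel columns grow to the right and rows downward; lengths in m; the calibration is good to about 2 mm. A picture is of the moment at which its call begins. There is no depth.
- robot.close_job(): hands the job in; it is judged then, once.
The state is a dict: "time": time; "joint_positions": joint angles; "qvel": joint speeds; "joint_torque": joint torques, N m; "tool_pos": TCP position; "ee_rot": TCP orientation; "wrist_force": force on the tool from outside, world axes, zero at the start; "wrist_torque": the same for the moment, N m; "width": finger opening in m; "finger_force": force on a finger pad.
Only numpy, scipy, OpenCV 4.12 (cv2) and the standard library are available. Lean on these libraries where they do the work, as an engineer would, in place of code of your own. Each camera call takes 0.05 s, during which the arm holds its last target. There are 200 camera calls.

TASK

Turn the knob of the card stand until its red pointer reads zero, and leave it there. Then squeeze the yellow spring clip open, lift it off the clear rack, and hold it upright and wide open astride the blue bead card, midway along its top edge and square to it, with the card's edge well between the gaping jaws and the clip clear of the card so that I can slip the strand ends in. Finish still holding the clip open there, and leave the bead tubes, the spoon rest and the jump-ring opener where they are.

Things in the scene. Friction and masses are not known exactly. Their poses are not given: they have to be found in the camera images.
- stand: White round dial base of the card stand, 120 mm across, 14 mm high, fixed on the green silicone mat block (160 x 160 x 10 mm, fixed). Origin: centre of its underside, on the spindle's vertical axis; z up. The broad red zero mark lies towards its own -x; thin black marks every 10 degrees either side.
- knob (a joint): Angle of the spindle (rad), counter-clockwise from above positive; 0 when the red pointer is on the red zero mark. Spindle, knob, pointer and card turn together as one rigid piece. Starts between -1.2 and -0.5 (card swung clockwise), stops at -1.5 and 0.6; friction (about 0.12 N m) keeps it where it is left.
- knob_grip (a point): Point on the spindle axis for gripping the black bar knob, 143 mm above the stand's origin. Bar 42 mm long, 12 mm wide, 32 mm high: top 14 mm above this point, underside 18 mm below, on a flange 26 mm across, 6 mm thick. The axes turn with the knob: x along the bar towards the card, z up; the red pointer lies low over the dial, towards -x.
- card_edge (a point): Middle of the top edge of the blue rigid bead card, which stands upright, 100 mm long, 4 mm thick, 70 mm high, carried by the spindle. The point lies 85 mm out from the spindle axis and 100 mm above the stand's origin (43 mm lower than knob_grip). x along the top edge, outward from the spindle; y across the thickness; z up. It turns with the knob.
- clip: Yellow spring clip, clothes-peg style, about 90 mm tall, 22 mm wide (x), 60 g, jaws down, clamped astride the rack's rib, anywhere within 40 mm of its middle. Origin: midway between the jaw tips, at their lower end; z up to the handles; y: the way jaws and handles move. Lever pivots at y = +-8, z = 42 mm. Grey block between the jaws, underside at z = 25 mm (throat depth), sits on the rib.
- clip_grip (a point): Point midway between the clip's handles, 82 mm above its origin, same axes: put the TCP here and close along y. Handles reach z = 90 mm. Parked, they lean out 0.30 rad, 53 mm over the tops; squeezed to the stop they stand parallel, 24 mm over their outer faces. The stop takes 6 to 8 N near the tops; up to 60 N does no harm. Keep the squeeze to keep the jaws open.
- jaw_left (a joint): Opening angle (rad) of the lever on the clip's +y side: 0 as parked on the rib (5 mm between the jaw tips), -0.055 shut, 0.30 at the stop. Both at 0.30 gives 30 mm between the jaw tips, both at 0.2 about 22 mm.
- jaw_right (a joint): The same for the lever on the clip's -y side.
- rack: Clear polycarbonate rack, fixed. Origin: on the table, under the middle of the rib. Base 160 mm (x) by 125 mm (y from -35 to +90) by 6 mm. The rib is an upright wall along x, 150 mm long, 5 mm thick (y = 0), its top 70 mm above the table. A block with three slots for tubes, 150 x 34 mm, its top 30 mm above the table, is centred at y = +65 mm.
- tube_a: Slim blue bead tube with white cap, 17 mm across, 62 mm tall, upright in the rack's slot at x = -45, y = +65 mm of the rack, its top 68 mm above the table. Origin: centre of its underside. Leave alone.
- tube_b: Slim orange bead tube, same size, in the slot at x = +45, y = +65 mm of the rack. Leave alone.
- spoon_rest: White ceramic spoon rest (round dish), 90 mm across, 22 mm high, on the table. Origin: centre of its underside. Leave alone.
- opener: Steel jump-ring opener: a small ring 27 mm across, 6 mm high, with a slit, on the table. Origin: centre of its underside. Leave alone.
There are look-alikes about, which are no part of the job. Of the things like the clip, leave any that is black or orange; of the rest the smaller one is meant.

How it is judged:
On the way, in this order (a step that is already met when the one before it is completed fails the run):
1. the pointer is turned to zero (within 0.07 rad) with the clip still on the rack and the gripper off the stand (value of joint knob between -0.07 and 0.07 rad and distance of clip from where it was at the start of the episode below 0.02 m and contact force between stand and the fingers below 0.2 N), for 0.2 s.
2. the clip is spread open and lifted off the rack, held by the fingers (value of joint each of jaw_left, jaw_right above 0.2 rad and distance of clip from where it was at the start of the episode above 0.04 m and contact force between clip and the fingers above 2 N and contact force between clip and rack below 0.1 N), for 0.2 s.
At the end, for the whole second after the job is handed in: Pointer at zero within 4 degrees; clip held by the fingers, still, jaws open beyond 0.2 rad, upright and square to the card within 0.3 rad, jaw tips 7 to 24 mm below the card's top edge, within 25 mm of its middle, card within 12 mm of the gape's centre, clip touching neither card nor rack (value of joint knob between -0.07 and 0.07 rad and value of joint each of jaw_left, jaw_right above 0.2 rad and x of clip in the frame of card_edge between -0.025 and 0.025 m and y of clip in the frame of card_edge between -0.012 and 0.012 m and z of clip in the frame of card_edge between -0.024 and -0.007 m and angle between the x axis of clip and the x axis of card_edge, either way round below 0.3 rad and angle between clip's own z axis and vertical below 0.3 rad and contact force between clip and stand below 0.3 N and contact force between clip and the fingers above 2 N and contact force between clip and rack below 0.1 N and linear speed of clip below 0.03 m/s); the arm keeps its last pose, push and grip.
It fails at once if the blue tube is moved by more than 20 mm (distance of tube_a from where it was at the start of the episode above 0.02 m).
It fails at once if the orange tube is moved by more than 20 mm (distance of tube_b from where it was at the start of the episode above 0.02 m).
It fails at once if the spoon rest is moved by more than 20 mm (distance of spoon_rest from where it was at the start of the episode above 0.02 m).
It fails at once if the opener is moved by more than 20 mm (distance of opener from where it was at the start of the episode above 0.02 m).
It also fails if it takes over 48 s, if anything falls off the work surface, if the arm or the gripper's body presses on something with over 40 N, if the wrist force passes 120 N, or if a joint passes its speed limit or range.

## Working session

There is one attempt and no reset: what is moved stays moved. The work goes in short steps, Python scripts to look and compute and a tool call to move; the robot and the scene stay as the last step left them, time stands still between calls to the robot, and variables do not carry over. Pictures are saved under pics/ and viewed, at most 13 in all, crops included, and the job is handed in when it is done.

Besides the shell and the picture viewer there is one more tool, called in YAML: its name, and indented under it one key for each argument. carry_out: Moves the arm, as the interface text tells. Its arguments: {"type":"object","properties":{"motion":{"type":"string"}},"required":["motion"]}

```bash
mkdir -p pics; ls
python3 - <<'E'
from bench import readout, imaging
import cv2,numpy as np
for n in("side","top"):
    s=imaging.snapshot(n); np.savez(f"{n}0.npz",**s)
    cv2.imwrite(f"pics/{n}0.png",cv2.resize(s["pixels"][:,:,::-1],(800,600),interpolation=cv2.INTER_CUBIC))
    print(n,s["fx"],s["cx"],s["cy"],np.round(s["R"],3).tolist(),np.round(s["t"],3), np.round(-s["R"].T@s["t"],3))
print(readout.get_obs())
E
```

```text
pics
side 431.7698284436451 261.3791886884091 191.9649876119299 [[-0.937, -0.349, -0.01], [-0.195, 0.548, -0.813], [0.289, -0.76, -0.582]] [0.581 0.176 0.784] [0.352 0.702 0.605]
top 463.5444729474274 254.7733575225118 196.41532738413392 [[-0.004, -1.0, -0.017], [-0.997, 0.005, -0.071], [0.071, 0.017, -0.997]] [0.062 0.611 0.999] [0.538 0.042 1.041]
{'time': 0.1, 'joint_positions': array([ 1.22889103e+00,  8.78665999e-02,  1.37210151e+00, -4.24118882e-06,
        1.68360792e+00, -1.03073816e-01]), 'qvel': array([-0.00163724, -0.00055041, -0.00322035,  0.00110781,  0.00257333,
        0.00034748]), 'joint_torque': array([ 3.34856704e-03, -3.41254163e+01, -3.03301799e+01,  7.20740226e-02,
        3.04706697e-02, -8.97463156e-05]), 'tool_pos': array([0.12994783, 0.53395157, 0.22322993]), 'ee_rot': array([-3.13961937e+00, -1.99879844e-04,  2.90276050e+00]), 'wrist_force': array([-0.46924064,  0.50686746,  0.1095334 ]), 'wrist_torque': array([-0.00959267, -0.0284763 ,  0.03452803]), 'finger_force': 0.0, 'width': 0.0938558854670124}
```

View pics/side0.png

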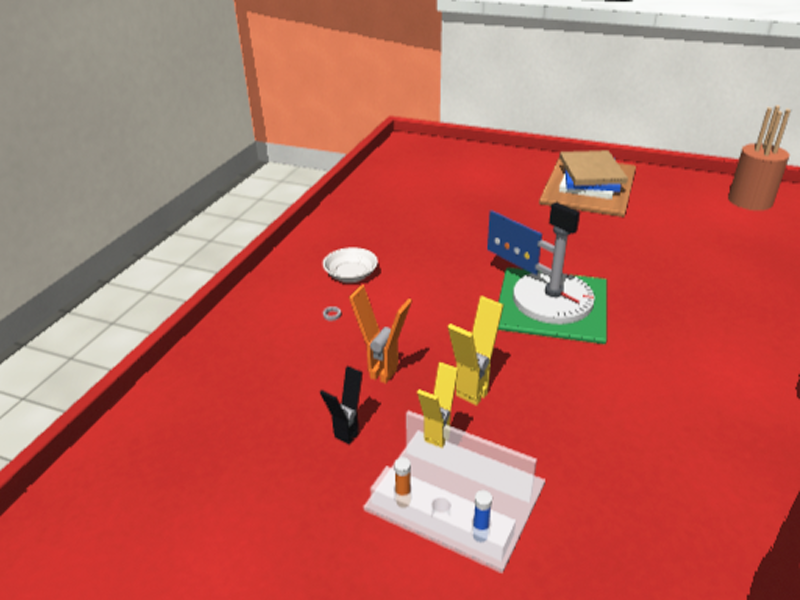

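View pics/top0.png

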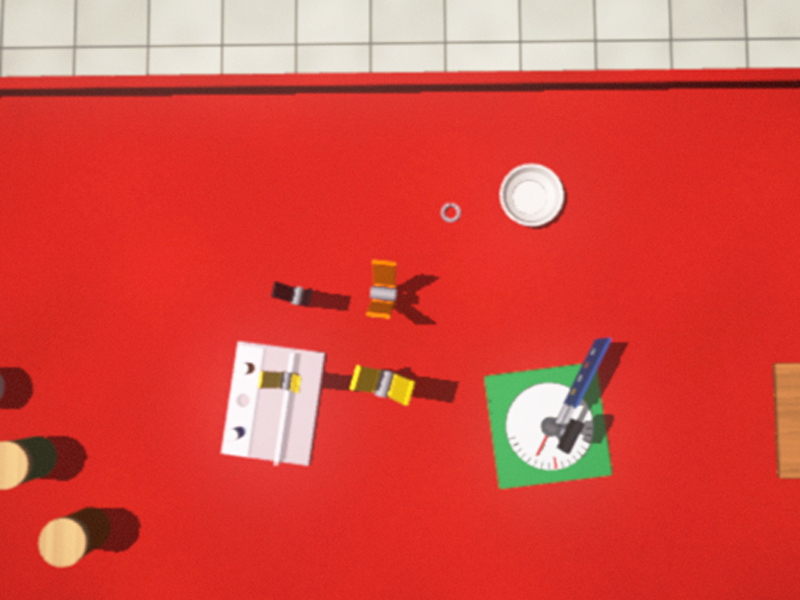

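The side view shows the smaller yellow clip (438,405) on the clear rack. The larger yellow one stands behind it at (475,350), the stand is at (555,290) and the card at (513,240). In the top view the rack is at (272,403), the clip at (280,381), the stand centre at (549,426), and the card runs from (575,405) to (605,340). Next I'll take enlarged crops of both.

```bash
cat > h.py <<'E'
import numpy as np,cv2
def cam(n,k="0"): return dict(np.load(f"{n}{k}.npz"))
def ray(s,p):
    d=s["R"].T@np.array([(p[0]-s["cx"])/s["fx"],(p[1]-s["cy"])/s["fy"],1]); return -s["R"].T@s["t"],d/np.linalg.norm(d)
def plane(s,p,z):
    o,d=ray(s,p); return o+d*(z-o[2])/d[2]
def tri(a,pa,b,pb):
    o,d=ray(a,pa);q,e=ray(b,pb)
    k=np.linalg.lstsq(np.c_[d,-e],q-o,rcond=None)[0]; A=o+d*k[0];B=q+e*k[1]
    return (A+B)/2,np.linalg.norm(A-B)
def proj(s,X):
    c=s["R"]@np.asarray(X,float)+s["t"]; return np.array([s["fx"]*c[0]/c[2]+s["cx"],s["fy"]*c[1]/c[2]+s["cy"]])
def crop(s,x,y,w,h,k):
    im=cv2.resize(s["pixels"][y:y+h,x:x+w,::-1],None,fx=k,fy=k,interpolation=cv2.INTER_CUBIC)
    for i in range(x-x%-10,x+w,10): cv2.putText(im,str(i),((i-x)*k,8),0,.3,(255,255,255)); cv2.line(im,((i-x)*k,9),((i-x)*k,14),(255,255,255))
    for j in range(y-y%-10,y+h,10): cv2.putText(im,str(j),(0,(j-y)*k+3),0,.3,(255,255,255)); cv2.line(im,(20,(j-y)*k),(25,(j-y)*k),(255,255,255))
    return im
E
python3 - <<'E'
from h import *
a,b=cam("side"),cam("top")
for n,A,B in(("clip",crop(a,230,220,80,120,5),crop(b,138,210,80,100,5)),("stand",crop(a,305,120,80,100,5),crop(b,305,210,80,110,5))):
    H=max(A.shape[0],B.shape[0]); p=lambda m:np.pad(m,((0,H-m.shape[0]),(0,0),(0,0)))
    cv2.imwrite(f"pics/{n}.png",np.hstack([p(A),p(B)]))
E
```

```text
(no output)
```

View pics/clip.png

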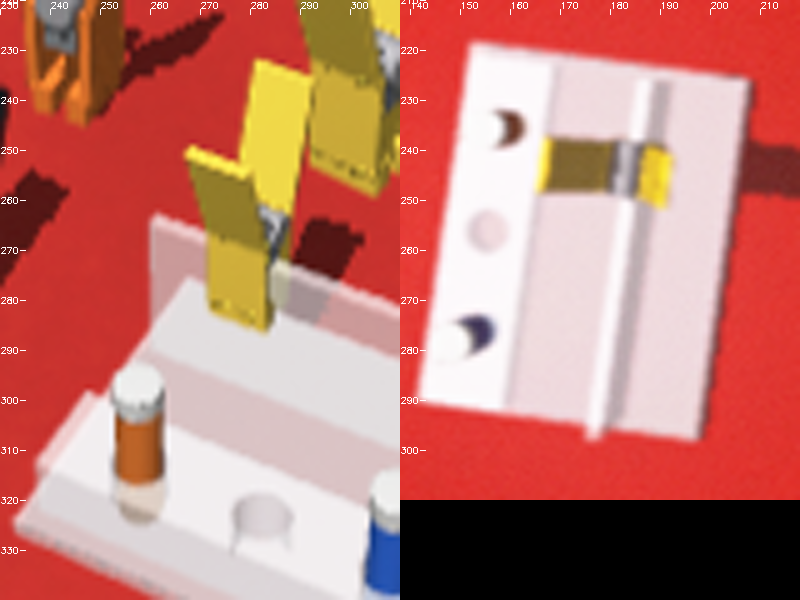

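View pics/stand.png

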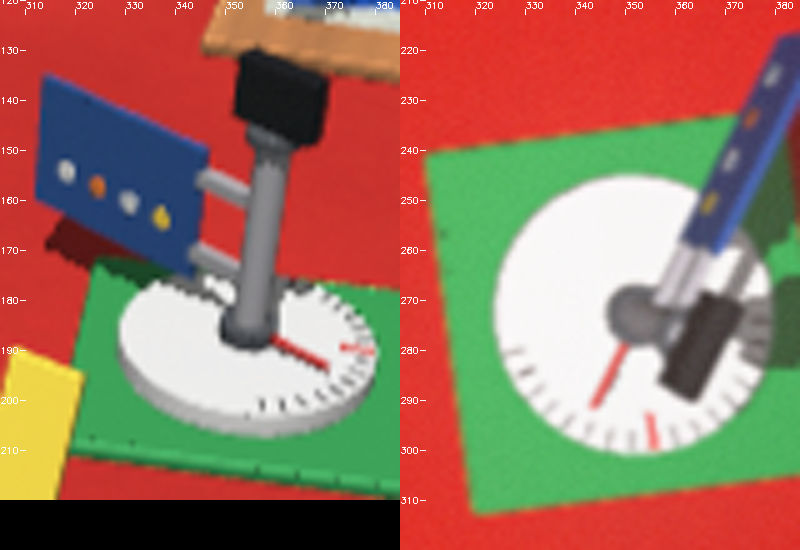

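The clip crop shows the near handle's top edge at side (267,250)-(280,255) and top u≈166. The far handle's top edge is at side (281,232)-(292,236) and top u≈192. In the stand crop the dial circle is centred near top (350.5,272), the pointer tip is at (342,291), the zero mark runs (352,292)-(354,300), and the bar is around (368,278).

Run:
```python
from h import *
np.set_printoptions(precision=4,suppress=True)
a,b=cam("side"),cam("top")
hb=cv2.cvtColor(b["pixels"],cv2.COLOR_RGB2HSV); ha=cv2.cvtColor(a["pixels"],cv2.COLOR_RGB2HSV)
def box(m,x0,x1,y0,y1):
    z=np.zeros_like(m); z[y0:y1,x0:x1]=m[y0:y1,x0:x1]; return z.astype(np.uint8)
# clip
for n,pa,pb in(("near+y c1",(267.5,250),(165.5,237.5)),("near c2",(281,255.5),(166,249)),("far c1",(281,232),(192.5,240)),("far c2",(292.5,236),(191.5,251.5))):
    print(n,*tri(a,pa,b,pb),"plane.135",plane(b,pb,.135))
# rack rib ends in top view
print("rib",plane(b,(188.5,226),.07),plane(b,(179,297),.07))
print("rib side",plane(a,(260.5,263.5),.07))
# rack base corners
for p in((154,218),(210,226),(200,298),(143,291)): print("base",plane(b,p,.006))
# dial
w=box((hb[...,1]<60)&(hb[...,2]>150),315,385,235,305)
c=max(cv2.findContours(w,cv2.RETR_EXTERNAL,cv2.CHAIN_APPROX_NONE)[0],key=cv2.contourArea)[:,0].astype(float)
P=np.array([plane(b,p,.024)[:2] for p in c]); 
for _ in range(8):
    s=np.linalg.lstsq(np.c_[2*P,np.ones(len(P))],(P**2).sum(1),rcond=None)[0]; r=np.sqrt(s[2]+s[:2]@s[:2])
    e=np.linalg.norm(P-s[:2],axis=1)-r; k=np.abs(e)<max(.0015,np.percentile(np.abs(e),80)); P=P[k]
C=s[:2];print("dial",C,r,len(P))
red=box((hb[...,1]>90)&((hb[...,0]<10)|(hb[...,0]>170))&(hb[...,2]>120),326,377,255,302)
n,l,st,ce=cv2.connectedComponentsWithStats(red)
for i in range(1,n):
    if st[i,4]>4:
        q=np.argwhere(l==i)[:,::-1]; W=np.array([plane(b,p,.025)[:2] for p in q]); d=W-C; far=W[np.argsort(-np.linalg.norm(d,axis=1))[:4]].mean(0)-C
        print("red",st[i],"ang centroid",np.arctan2(*(d.mean(0))[::-1]),"far",np.arctan2(far[1],far[0]),np.linalg.norm(far),"fit",cv2.fitLine(W.astype(np.float32),2,0,.01,.01).ravel())
# bar
for n,s,h,bx in(("top",b,hb,(350,378,262,295)),("side",a,ha,(348,374,126,152))):
    m=box(h[...,2]<75,*bx); c=max(cv2.findContours(m,0,1)[0],key=cv2.contourArea); print(n,cv2.contourArea(c),cv2.minAreaRect(c),c.reshape(-1,2).min(0),c.reshape(-1,2).max(0))
# green mat
m=box((hb[...,0]>45)&(hb[...,0]<80)&(hb[...,1]>80),290,400,220,320); print("mat",cv2.minAreaRect(max(cv2.findContours(m,0,1)[0],key=cv2.contourArea)))
# card
for n,s,h,bx in(("top",b,hb,(355,400,210,265)),("side",a,ha,(305,350,130,180))):
    m=box((h[...,0]>105)&(h[...,0]<130)&(h[...,1]>100)&(h[...,2]>60),*bx); c=max(cv2.findContours(m,0,1)[0],key=cv2.contourArea); print(n,cv2.approxPolyDP(cv2.convexHull(c),2,True).reshape(-1,2).tolist())
```

```text
near+y c1 [0.5228 0.2317 0.1347] 0.0013567152369108678 plane.135 [0.5234 0.2319 0.135 ]
near c2 [0.5003 0.2316 0.13  ] 0.0012015556800836664 plane.135 [0.5011 0.2307 0.135 ]
far c1 [0.5176 0.1794 0.1309] 0.0013881361000797766 plane.135 [0.5184 0.179  0.135 ]
far c2 [0.496  0.1816 0.1303] 0.0003170781128499496 plane.135 [0.4961 0.1808 0.135 ]
rib [0.5462 0.1974 0.07  ] [0.3993 0.2161 0.07  ]
rib side [0.5455 0.2027 0.07  ]
base [0.5649 0.2852 0.006 ]
base [0.5466 0.1595 0.006 ]
base [0.3879 0.1811 0.006 ]
base [0.4034 0.3077 0.006 ]
dial [ 0.4453 -0.1488] 0.05907109393614844 86
red [343 279   8  12  24] ang centroid 2.772232994493318 far 2.738679330808596 0.04000864728891788 fit [ 0.8785 -0.4777  0.4191 -0.1386]
red [355 293   1   7   7] ang centroid -2.9902962994072912 far -3.000238893363292 0.054431505517511435 fit [ 0.9998 -0.0189  0.3946 -0.1565]
top 123.0 ((364.29998779296875, 278.4000244140625), (8.049844741821289, 19.230182647705078), 26.56505012512207) [358 269] [372 288]
side 243.0 ((360.3499755859375, 141.04998779296875), (17.960512161254883, 20.93036460876465), 8.13010311126709) [352 130] [370 151]
mat ((350.3578186035156, 271.9098205566406), (72.34371948242188, 72.1281509399414), 82.56858825683594)
top [[389, 217], [380, 239], [367, 259], [381, 219]]
side [[314, 136], [345, 149], [343, 174], [312, 159]]
```

Run:
```python
from h import *
np.set_printoptions(precision=4,suppress=True)
a,b=cam("side"),cam("top")
C=np.array([.4453,-.1488])
for n,pa,pb in(("card outer top",(314,135),(389,217)),("card inner top",(346.5,149.5),(371,260))):
    print(n,*tri(a,pa,b,pb),plane(b,pb,.11),plane(a,pa,.11))
o,i=plane(a,(314,135),.11),plane(a,(346.5,149.5),.11); print("card yaw side",np.arctan2(*(o-i)[1::-1]))
hb=cv2.cvtColor(b["pixels"],cv2.COLOR_RGB2HSV)
m=((hb[...,0]>45)&(hb[...,0]<80)&(hb[...,1]>80)).astype(np.uint8); m[:,:290]=0;m[:,400:]=0
c=cv2.convexHull(max(cv2.findContours(m,0,1)[0],key=cv2.contourArea))
W=np.array([plane(b,p,.01)[:2] for p in c[:,0].astype(float)],np.float32); r=cv2.minAreaRect(W*1000);print("mat world",r)
# bar top face: dark column, project expected points
print("expected bar top centre px",proj(b,[*C,.167]),proj(a,[*C,.167]),"grip",proj(b,[*C,.153]),proj(a,[*C,.153]))
for y in np.linspace(-.5,-.3,3):
    d=np.array([np.cos(y),np.sin(y)])*.021; print(y,proj(b,[*(C+d),.167]),proj(b,[*(C-d),.167]),proj(a,[*(C+d),.167]),proj(a,[*(C-d),.167]))
v=cv2.cvtColor(b["pixels"],cv2.COLOR_RGB2GRAY)
print(v[264:294,352:376])
```

```text
card outer top [ 0.562  -0.211   0.1087] 0.0008136198837594911 [ 0.5624 -0.2105  0.11  ] [ 0.5611 -0.2087  0.11  ]
card inner top [ 0.4759 -0.1743  0.1048] 0.0019482622890508042 [ 0.4772 -0.1729  0.11  ] [ 0.4737 -0.1656  0.11  ]
card yaw side -0.45843936851074707
mat world ((445.187255859375, -149.87033081054688), (156.688720703125, 157.64877319335938), 6.9893107414245605)
expected bar top centre px [365.5112 279.3   ] [360.8298 132.3072] grip [363.871  278.5065] [360.0324 138.0755]
-0.5 [370.7351 269.2923] [360.2734 289.3345] [353.1459 128.9536] [368.7316 135.7559]
-0.4 [369.7056 268.7999] [361.3047 289.8305] [352.565 129.269] [369.3075 135.4237]
-0.3 [368.6345 268.4124] [362.3783 290.2213] [352.0643 129.6152] [369.7962 135.0609]
[[248 247 248 248 245 224 189 193 200 187 159 170 191 206 223 240 247 247
  238 190 142 133 140 185]
 [244 245 247 249 240 205 188 200 198 169 162 185 205 215 233 245 247 244
  215 157 134 130 159 225]
 [215 219 233 236 218 189 193 201 186 158 168 195 204 216 236 246 248 239
  191 140 131 139 185 236]
 [134 140 153 160 161 183 202 200 175 160 185 200 194 1
[... 1972 characters left out ...]
46 247 243 228 184 128  87  69  69  64  66  62 110 196 241 246 243
  244 245 241 227 197 173]
 [247 246 247 247 247 242 214 156 106  78  65  61  77 151 229 246 244 233
  233 243 247 242 209 153]
 [247 246 246 247 248 248 244 228 187 142  99  82 119 196 241 246 243 225
  209 227 242 237 189 145]
 [246 247 247 246 247 247 248 246 242 226 188 165 192 232 243 245 245 239
  219 203 220 193 146 133]
 [246 244 242 243 246 247 247 247 248 246 243 241 244 243 233 233 243 246
  239 204 160 136 128 135]
 [244 234 215 223 241 246 247 246 246 246 247 247 247 243 225 210 231 244
  240 202 144 129 135 138]
 [245 233 186 183 234 246 247 246 246 244 244 241 244 246 240 221 218 227
  209 170 139 137 141 139]]
```

```bash
cat > go.py <<'E'
import sys,numpy as np
from bench import readout
from scipy.spatial.transform import Rotation as T
x,y,z,yaw=map(float,sys.argv[1:5]); o=readout.get_obs()
R=T.from_euler("xyz",o["ee_rot"]); G=T.from_euler("xyz",[np.pi,0,yaw])
print("t",round(o["time"],2),"pos",o["tool_pos"].round(4),"rpy",o["ee_rot"].round(3),"w",round(o["width"],4),"f",round(o["finger_force"],1),"q",o["joint_positions"].round(2),"F",o["wrist_force"].round(1))
print("shift share",(R.inv().apply(np.array([x,y,z])-o["tool_pos"])/.2).round(3),"then turn share",((R.inv()*G).as_rotvec()/2.0944).round(3))
E
python3 go.py .445 -.149 .225 2.69
```

```text
t 0.1 pos [0.1299 0.534  0.2232] rpy [-3.14  -0.     2.903] w 0.0939 f 0.0 q [ 1.23  0.09  1.37 -0.    1.68 -0.1 ] F [-0.5  0.5  0.1]
shift share [-2.338 -2.945 -0.004] then turn share [-0.001  0.     0.102]
```

carry_out:
  motion: "-.167 -.21 0 0 0 0 .6;-.167 -.21 0 0 0 0 .6;-.167 -.21 0 0 0 0 .6;-.167 -.21 0 0 0 0 .6;-.167 -.21 0 0 0 0 .6;-.167 -.21 0 0 0 0 .6;-.167 -.21 0 0 0 0 .6;-.167 -.21 0 0 0 0 .6;-.167 -.21 0 0 0 0 .6;-.167 -.21 0 0 0 0 .6;-.167 -.21 0 0 0 0 .6;-.167 -.21 0 0 0 0 .6"

```text
time: 1.6
tool_pos: [0.4005, -0.0518, 0.224]
ee_rot: [3.141, -0.0, 2.902]
wrist_force: [0.4, 0.9, 0.9]
width: 0.0567
finger_force: 0.0
```

```bash
python3 go.py .445 -.149 .225 2.69
```

```text
t 1.6 pos [ 0.4005 -0.0518  0.224 ] rpy [ 3.141 -0.     2.902] w 0.0567 f 0.0 q [-0.27 -0.25  1.68  0.    1.71 -1.6 ] F [0.4 0.9 0.9]
shift share [-0.331 -0.419 -0.005] then turn share [ 0.    -0.     0.101]
```

carry_out:
  motion: "-.166 -.21 0 0 0 0 .5;-.165 -.209 0 0 0 0.05 .5;0 0 0 0 0 0.051 .5;0 0 .12 0 0 0 .5;0 0 .12 0 0 0 .5;0 0 .06 0 0 0 .5;0 0 0 0 0 0 .5;0 0 0 0 0 0 .5"

```text
time: 2.6
tool_pos: [0.4453, -0.1473, 0.1652]
ee_rot: [3.142, 0.002, 2.691]
wrist_force: [-1.0, -0.1, -1.1]
width: 0.0469
finger_force: 0.0
```

```bash
python3 go.py .445 -.149 .156 2.69
python3 - <<'E'
from h import *
from bench import imaging
A=[]
for n in("side","top"):
    s=imaging.snapshot(n); np.savez(f"{n}1.npz",**s)
    A.append(crop(s,*((305,95,80,120,5) if n=="side" else (325,225,80,120,5))))
cv2.imwrite("pics/knob.png",np.hstack(A))
E
```

```text
t 2.6 pos [ 0.4453 -0.1473  0.1652] rpy [3.142e+00 2.000e-03 2.691e+00] w 0.0469 f 0.0 q [-0.44 -0.08  1.65  0.    1.56 -1.56] F [-1.  -0.1 -1.1]
shift share [-0.002 -0.008  0.046] then turn share [0.    0.001 0.001]
```

View pics/knob.png

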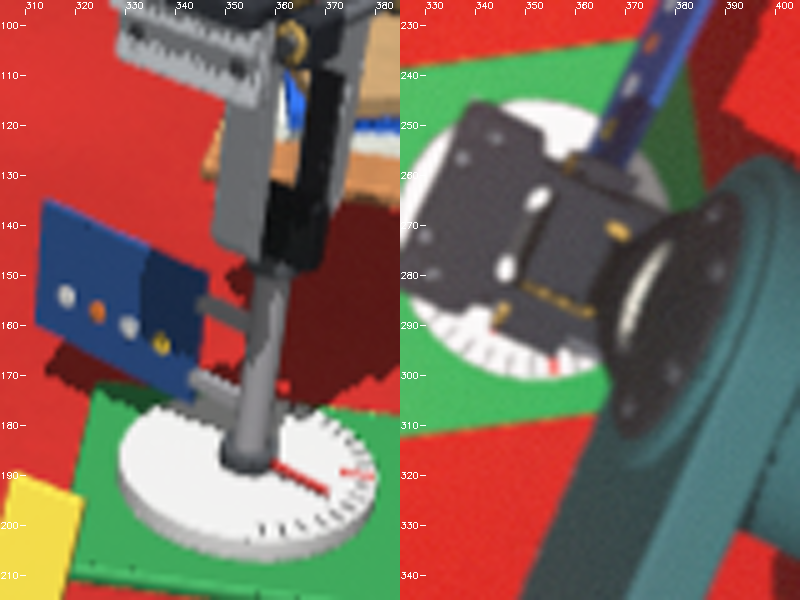

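The open fingers straddle the bar: in the side view the near finger is at (352,140) and the bar at (364,140). I'll lower a little, close, then turn.

carry_out:
  motion: "0 -.008 .04 0 0 0 .4;0 0 0 0 0 0 0;0 0 0 0 0 0 0;0 0 0 0 0 0 0;0 0 0 0 0 0 0;0 0 0 0 0 0 0;0 0 0 0 0 0 0"

```text
time: 3.58
tool_pos: [0.4435, -0.1499, 0.1563]
ee_rot: [-3.139, -0.0, 2.69]
wrist_force: [-1.8, -3.9, 0.2]
width: 0.0118
finger_force: 29.9
```

carry_out:
  motion: "0 0 0 0 0 -.04 0;0 0 0 0 0 -.04 0;0 0 0 0 0 -.04 0;0 0 0 0 0 -.04 0;0 0 0 0 0 -.04 0;0 0 0 0 0 -.04 0;0 0 0 0 0 -.037 0;0 0 0 0 0 0 0;0 0 0 0 0 0 0;0 0 0 0 0 0 0"

```text
time: 4.82
tool_pos: [0.4436, -0.1501, 0.1563]
ee_rot: [-3.139, -0.002, -3.013]
wrist_force: [-3.2, -5.5, -0.5]
width: 0.0118
finger_force: 30.0
```

```bash
python3 go.py .445 -.149 .156 3.2696
python3 - <<'E'
from h import *
from bench import imaging
A=[]
for n in("side","top"):
    s=imaging.snapshot(n); np.savez(f"{n}2.npz",**s)
    A.append(crop(s,*((305,95,80,120,5) if n=="side" else (325,225,80,120,5))))
cv2.imwrite("pics/knob2.png",np.hstack(A))
E
```

```text
t 4.83 pos [ 0.4436 -0.1501  0.1563] rpy [-3.139e+00 -2.000e-03 -3.013e+00] w 0.0118 f 30.0 q [-0.45 -0.07  1.67 -0.    1.55 -2.14] F [-3.2 -5.5 -0.5]
shift share [-0.008  0.005  0.002] then turn share [-0.001 -0.001  0.   ]
```

View pics/knob2.png

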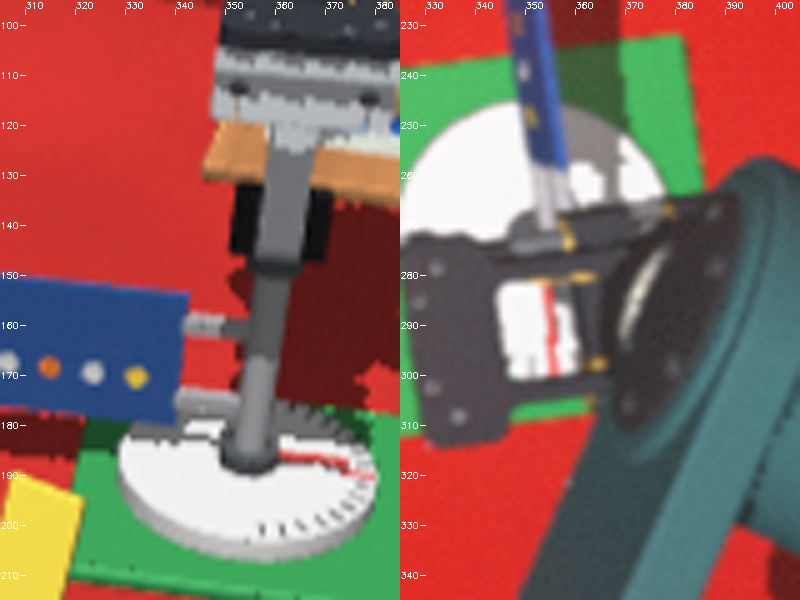

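The pointer and zero mark are nearly in line, at top (353,285)-(355,299). I'll check this numerically before letting go.

Run:
```python
from h import *
C=np.array([.4453,-.1488])
for n,bx,k in(("top",(345,362,278,302),"2"),("side",(355,384,180,195),"2"),("side",(355,384,180,198),"0"),("top",(326,377,255,302),"0")):
    s=cam(n,k);h=cv2.cvtColor(s["pixels"],cv2.COLOR_RGB2HSV)
    m=(h[...,1]>70)&((h[...,0]<10)|(h[...,0]>170))&(h[...,2]>110)
    q=[(x,y) for y in range(bx[2],bx[3]) for x in range(bx[0],bx[1]) if m[y,x]]
    print(n,k)
    D=np.array([plane(s,p,.025)[:2]-C for p in q]); r=np.linalg.norm(D,axis=1); t=np.unwrap(np.r_[np.pi,np.arctan2(D[:,1],D[:,0])%(2*np.pi)])[1:]
    for lo in range(20,62,6):
        w=(r*1000>=lo)&(r*1000<lo+6)
        if w.any(): print(lo,w.sum(),(t[w].mean()-np.pi).round(3),t[w].std().round(3))
```

```text
top 2
20 6 0.281 0.064
26 5 0.258 0.044
32 5 0.212 0.029
38 6 0.2 0.036
44 5 0.149 0.021
50 5 0.158 0.018
56 4 0.147 0.018
side 2
20 7 0.433 0.135
26 5 0.328 0.07
32 5 0.354 0.058
38 7 0.321 0.068
44 7 0.198 0.072
50 2 0.111 0.034
56 2 0.093 0.005
side 0
20 6 -0.153 0.122
26 6 -0.245 0.073
32 5 -0.282 0.067
38 5 -0.306 0.058
44 3 0.125 0.009
50 2 0.111 0.034
56 2 0.093 0.005
top 0
20 4 -0.347 0.046
26 5 -0.369 0.034
32 5 -0.399 0.033
38 5 -0.406 0.027
44 5 0.149 0.021
50 5 0.158 0.018
56 2 0.15 0.018
```

carry_out:
  motion: "0 0 0 0 0 0 .4;0 0 0 0 0 0 .4;0 0 0 0 0 0 .4;0 0 0 0 0 0 .4;0 0 -.1 0 0 0 .4;0 0 -.15 0 0 0 .4;0 0 -.15 0 0 0 .75;0 0 0 0 0 0.06 .75;0 0 0 0 0 0.06 .75;0 0 0 0 0 0 .75"

```text
time: 6.18
tool_pos: [0.4442, -0.1485, 0.2363]
ee_rot: [3.141, 0.0, 3.022]
wrist_force: [0.6, -0.0, -0.2]
width: 0.0702
finger_force: 0.0
```

```bash
python3 go.py .509 .205 .236 3.017
```

```text
t 6.17 pos [ 0.4442 -0.1485  0.2363] rpy [3.141 0.    3.022] w 0.0702 f 0.0 q [-0.44 -0.1   1.53  0.    1.71 -1.89] F [ 0.6 -0.  -0.2]
shift share [-0.111  1.794  0.002] then turn share [0.    0.    0.002]
```

carry_out:
  motion: "-.014 .22 0 0 0 0 .75;-.014 .22 0 0 0 0 .75;-.014 .22 0 0 0 0 .75;-.014 .22 0 0 0 0 .75;-.014 .22 0 0 0 0 .75;-.014 .22 0 0 0 0 .75;-.014 .22 0 0 0 0 .75;-.014 .22 0 0 0 0 .75;0 .034 0 0 0 0 .75;0 0 .15 0 0 0 .75;0 0 .15 0 0 0 .75;0 0 0 0 0 0 .75"

```text
time: 7.68
tool_pos: [0.5081, 0.2035, 0.1734]
ee_rot: [-3.139, -0.006, 3.02]
wrist_force: [-0.6, 0.1, -0.8]
width: 0.0705
finger_force: 0.0
```

```bash
python3 go.py .509 .205 .127 3.017
python3 - <<'E'
from h import *
from bench import imaging
A=[]
for n in("side","top"):
    s=imaging.snapshot(n); np.savez(f"{n}3.npz",**s)
    A.append(crop(s,*((230,170,80,120,5) if n=="side" else (300,190,80,120,5))))
cv2.imwrite("pics/clip3.png",np.hstack(A))
E
```

```text
t 7.67 pos [0.5081 0.2035 0.1734] rpy [-3.139 -0.006  3.02 ] w 0.0705 f 0.0 q [ 0.28  0.1   1.46 -0.    1.59 -1.17] F [-0.6  0.1 -0.8]
shift share [-0.005  0.009  0.232] then turn share [-0.001 -0.003  0.002]
```

View pics/clip3.png

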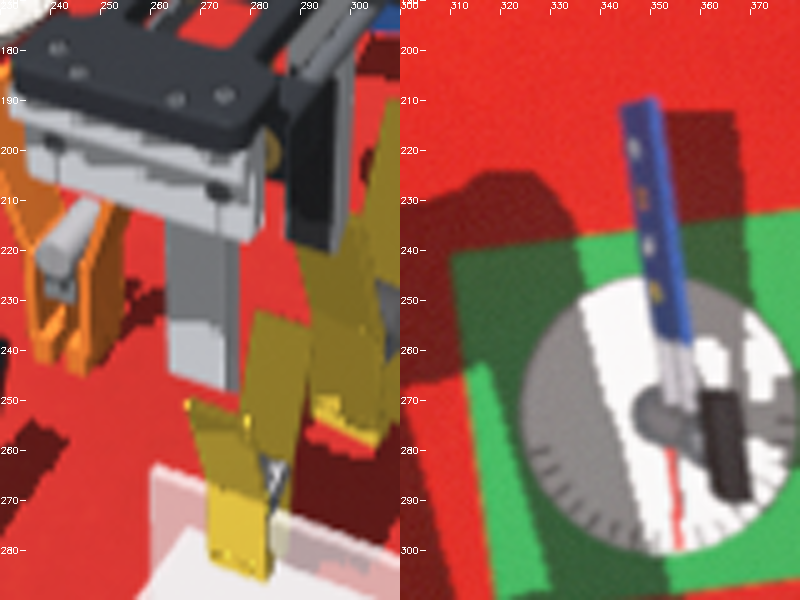

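The top view shows the pointer collinear with the zero mark at (354,270-299), so the knob is good. In the side view the near finger tip (263-277,246) stands just outside the near handle top (267-280,253). I'll check the camera bias against the known finger position.

Run:
```python
from h import *
a=cam("side","3"); p=np.array([.5081,.2035]); y=3.02
X=np.array([np.cos(y),np.sin(y)]);Y=np.array([np.sin(y),-np.cos(y)])
for sy in(1,-1):
  for off in(.0352,.0475):
    for sx in(1,-1): print(sy,off,sx,(p+Y*sy*off+X*sx*.008).round(4),proj(a,[*(p+Y*sy*off+X*sx*.008),.1544]).round(1))
# clip tops expected for centre (.509,.205)
c=np.array([.509,.205])
for sy in(1,-1):
    for sx in(1,-1): print("clip",sy,sx,proj(a,[*(c+Y*sy*.0265+X*sx*.011),.135]).round(1), proj(cam("top"),[*(c+Y*sy*.0265+X*sx*.011),.135]).round(1))
```

```text
1 0.0352 1 [0.5044 0.2394] [276.7 246.6]
1 0.0352 -1 [0.5203 0.2375] [267.3 243.4]
1 0.0475 1 [0.5059 0.2516] [273.1 251.6]
1 0.0475 -1 [0.5218 0.2497] [263.6 248.3]
-1 0.0352 1 [0.4959 0.1695] [295.3 220.3]
-1 0.0352 -1 [0.5118 0.1676] [286.4 217.6]
-1 0.0475 1 [0.4944 0.1573] [298.3 216.1]
-1 0.0475 -1 [0.5103 0.1554] [289.5 213.5]
clip 1 1 [279.8 253.4] [165.  248.9]
clip 1 -1 [267.2 249.1] [166.5 237.6]
clip -1 1 [293.6 233.4] [191.9 252.1]
clip -1 -1 [281.5 229.5] [193.3 240.9]
```

carry_out:
  motion: "-.003 .006 .08 0 0 0 .75;0 0 .08 0 0 0 .75;0 0 .078 0 0 0 .75;0 0 0 0 0 0 .75;0 0 0 0 0 0 0;0 0 0 0 0 0 0;0 0 0 0 0 0 0;0 0 0 0 0 0 0;0 0 0 0 0 0 0;0 0 0 0 0 0 0"

```text
time: 9.02
tool_pos: [0.5123, 0.2065, 0.1322]
ee_rot: [3.139, 0.006, 3.02]
wrist_force: [-0.7, 0.6, 8.4]
width: 0.0229
finger_force: 30.0
```

```bash
python3 go.py .509 .205 .227 3.017
python3 - <<'E'
from h import *
from bench import imaging
A=[]
for n in("side","top"):
    s=imaging.snapshot(n); np.savez(f"{n}4.npz",**s)
    A.append(crop(s,*((230,190,80,110,5) if n=="side" else (138,210,80,110,5))))
cv2.imwrite("pics/clip4.png",np.hstack(A))
E
```

```text
t 9.03 pos [0.5123 0.2065 0.1322] rpy [3.139 0.006 3.02 ] w 0.0229 f 30.0 q [ 0.28  0.12  1.51  0.    1.5  -1.17] F [-0.7  0.6  8.4]
shift share [ 0.013 -0.008 -0.474] then turn share [0.001 0.003 0.001]
```

View pics/clip4.png

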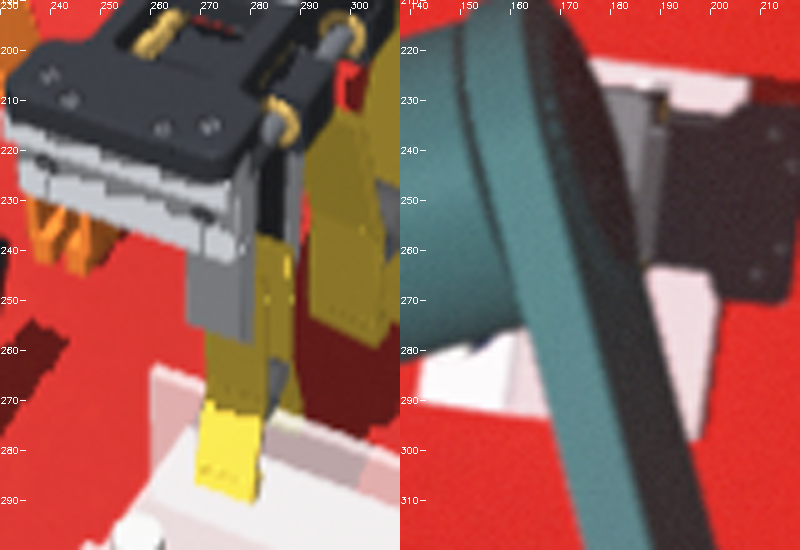

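The handles are pressed parallel (width 22.9 mm, 30 N) and the near jaw has swung out from the rib at side (275,285). Now I'll lift.

carry_out:
  motion: "0 0 -.06 0 0 0 0;0 0 -.08 0 0 0 0;0 0 -.1 0 0 0 0;0 0 -.13 0 0 0 0;0 0 -.15 0 0 0 0;0 0 -.14 0 0 0 0;0 0 0 0 0 0 0;0 0 0 0 0 0 0;0 0 0 0 0 0 0;0 0 0 0 0 0 0"

```text
time: 10.38
tool_pos: [0.5101, 0.2058, 0.2593]
ee_rot: [-3.141, -0.002, 3.02]
wrist_force: [-0.7, -0.5, -0.5]
width: 0.0231
finger_force: 30.0
```

```bash
python3 go.py .5285 -.138 .26 3.2696;python3 - <<'E'
from h import *
from bench import imaging
A=[]
for n in("side","top"):
    s=imaging.snapshot(n); np.savez(f"{n}5.npz",**s)
    A.append(crop(s,*((220,150,80,120,5) if n=="side" else (300,190,80,120,5))))
cv2.imwrite("pics/clip5.png",np.hstack(A))
E
```

```text
t 10.38 pos [0.5101 0.2058 0.2593] rpy [-3.141e+00 -2.000e-03  3.020e+00] w 0.0231 f 30.0 q [ 0.28  0.09  1.3   0.    1.75 -1.17] F [-0.7 -0.5 -0.5]
shift share [-0.3   -1.695 -0.003] then turn share [-0.    -0.001 -0.119]
```

View pics/clip5.png

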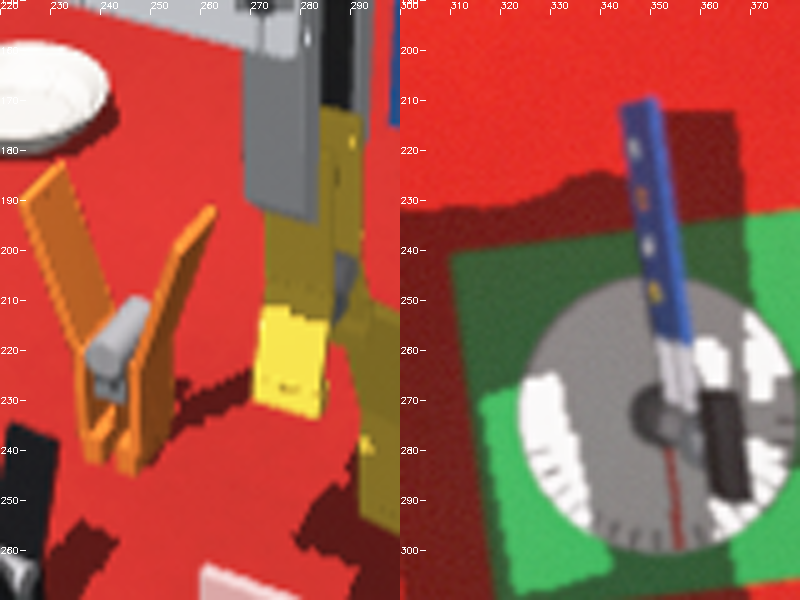

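Clip is in the air with jaws wide, near jaw tip bottom at side (270.6,230.4)-(285,233.6). The pointer is still on zero, and the card's top edge in the top view runs (351.4,209.4)-(358.2,257).

Run:
```python
from h import *
np.set_printoptions(precision=4,suppress=True)
a,b=cam("side","5"),cam("top","5")
o,i=plane(b,(351,209.5),.11),plane(b,(357.8,257.5),.11); print("card right edge",o,i,"yaw",np.arctan2(*(o-i)[1::-1]),"mid",(o+i)/2)
ha=cv2.cvtColor(a["pixels"],cv2.COLOR_RGB2HSV)
m=((ha[...,0]>105)&(ha[...,0]<130)&(ha[...,1]>100)&(ha[...,2]>40)).astype(np.uint8); m[:, :260]=0;m[:,350:]=0;m[:135]=0;m[200:]=0
c=max(cv2.findContours(m,0,1)[0],key=cv2.contourArea); q=cv2.approxPolyDP(cv2.convexHull(c),2,True).reshape(-1,2).astype(float); print(q.tolist())
print([plane(a,p,.11) for p in q])
p=np.array([.5101,.2058]);y=3.02;X=np.array([np.cos(y),np.sin(y)]);Y=np.array([np.sin(y),-np.cos(y)])
def onplane(px,off):
    O,d=ray(a,px);k=(off-Y@(O[:2]-p))/(Y@d[:2]);P=O+k*d;return P, X@(P[:2]-p)
for off in(.017,.019,.021):
    for px in((270.6,230.4),(285,233.6)): print("jaw",off,*onplane(px,off))
for off in(.0115+.0123,):
    for px in((269,191),(283.5,194.5)): print("finger tip (expect z .240)",*onplane(px,off))
```

```text
card right edge [ 0.5777 -0.1351  0.11  ] [ 0.4822 -0.1469  0.11  ] yaw 0.1221630223045724 mid [ 0.5299 -0.141   0.11  ]
[[299.0, 150.0], [342.0, 154.0], [339.0, 179.0], [298.0, 174.0]]
[array([ 0.5749, -0.1276,  0.11  ]), array([ 0.4792, -0.1424,  0.11  ]), array([ 0.4643, -0.0411,  0.11  ]), array([ 0.5487, -0.031 ,  0.11  ])]
jaw 0.017 [0.5205 0.2217 0.1677] -0.008404027712875784
jaw 0.017 [0.4962 0.2246 0.1708] 0.016043485517544788
jaw 0.019 [0.5198 0.2238 0.1697] -0.007416922817454279
jaw 0.019 [0.4956 0.2267 0.1727] 0.016923474887805174
jaw 0.021 [0.519  0.2259 0.1716] -0.006429817922032774
jaw 0.021 [0.495  0.2288 0.1746] 0.017803464258065452
finger tip (expect z .240) [0.5207 0.2285 0.2471] -0.007763444682248561
finger tip (expect z .240) [0.4981 0.2312 0.2483] 0.015037904934175202
```

carry_out:
  motion: "-.033 -.12 0 0 0 0 0;-.033 -.2 0 0 0 0 0;-.033 -.2 0 0 0 0 0;-.033 -.2 0 0 0 0 0;-.033 -.2 0 0 0 0 0;-.033 -.2 0 0 0 0 0;-.033 -.2 0 0 0 0 0;-.033 -.2 0 0 0 0 0;-.036 -.175 0 0 0 -.04 0;0 0 0 0 0 -.04 0;0 0 0 0 0 -.037 0;0 0 0 0 0 0 0"

```text
time: 11.98
tool_pos: [0.529, -0.138, 0.2604]
ee_rot: [3.141, -0.0, -3.019]
wrist_force: [0.1, 0.8, 0.1]
width: 0.0225
finger_force: 30.0
```

carry_out:
  motion: "0 0 0 0 0 0 0;0 0 0 0 0 0 0;0 0 0 0 0 0 0"

```text
time: 12.35
tool_pos: [0.5291, -0.1377, 0.2607]
ee_rot: [3.142, 0.0, -3.018]
wrist_force: [-0.2, 0.3, -1.1]
width: 0.0228
finger_force: 30.0
```

```bash
python3 go.py .529 -.1385 .182 3.2666
```

```text
t 12.35 pos [ 0.5291 -0.1377  0.2607] rpy [ 3.142  0.    -3.018] w 0.0228 f 30.0 q [-0.36  0.08  1.31  0.    1.75 -2.05] F [-0.2  0.3 -1.1]
shift share [ 0.001 -0.004  0.393] then turn share [ 0.     0.    -0.001]
```

carry_out:
  motion: "0 -.004 .08 0 0 0 0;0 0 .08 0 0 0 0;0 0 .08 0 0 0 0;0 0 .05 0 0 0 0;0 0 0 0 0 0 0;0 0 0 0 0 0 0;0 0 0 0 0 0 0"

```text
time: 13.22
tool_pos: [0.5296, -0.1388, 0.2036]
ee_rot: [-3.141, 0.002, -3.018]
wrist_force: [-0.8, 0.0, -0.1]
width: 0.0231
finger_force: 30.0
```

```bash
python3 go.py .529 -.1385 .182 3.2666;python3 - <<'E'
from h import *
from bench import imaging
A=[]
for n in("side","top"):
    s=imaging.snapshot(n); np.savez(f"{n}6.npz",**s)
    A.append(crop(s,*((280,90,80,100,5) if n=="side" else (310,190,80,100,5))))
cv2.imwrite("pics/clip6.png",np.hstack(A))
E
```

```text
t 13.22 pos [ 0.5296 -0.1388  0.2036] rpy [-3.141e+00  2.000e-03 -3.018e+00] w 0.0231 f 30.0 q [-0.36  0.09  1.41  0.    1.64 -2.05] F [-0.8  0.  -0.1]
shift share [0.003 0.002 0.108] then turn share [-0.     0.001 -0.001]
```

View pics/clip6.png

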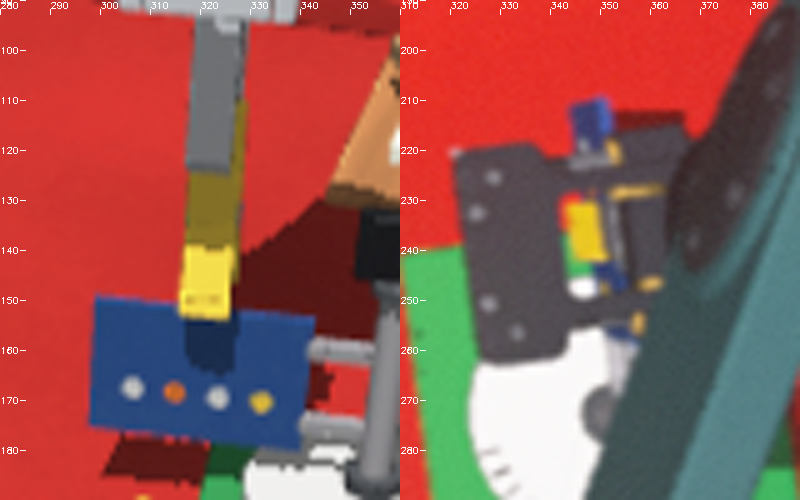

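The clip hangs astride the card: near jaw bottom at side (315.5,152.5)-(326,154), in front of the card whose top edge runs (298,149)-(343,153). I'll measure the heights and offsets.

Run:
```python
from h import *
np.set_printoptions(precision=4,suppress=True)
a=cam("side","6")
p=np.array([.5296,-.1388]);y=-3.018;X=np.array([np.cos(y),np.sin(y)]);Y=np.array([np.sin(y),-np.cos(y)])
def onplane(px,off):
    O,d=ray(a,px);k=(off-Y@(O[:2]-p))/(Y@d[:2]);P=O+k*d;return P, X@(P[:2]-p)
for px in((316,152.5),(326,154)): print("jaw .019",*onplane(px,.019))
for px in((298.7,149.3),(342.7,153.3)): print("card top .002",*onplane(px,.002))
# jaw line vs card, from the top view: near jaw seen inside the gripper gap
```

```text
jaw .019 [ 0.5333 -0.1192  0.1161] -0.006114320930520835
jaw .019 [ 0.5112 -0.1219  0.1151] 0.016180350834938982
card top .002 [ 0.5765 -0.131   0.1097] -0.047540941582165354
card top .002 [ 0.4779 -0.1432  0.1116] 0.05183336758547781
```

carry_out:
  motion: "0 0 .04 0 0 0 0;0 0 .04 0 0 0 0;0 0 .023 0 0 0 0;0 0 0 0 0 0 0;0 0 0 0 0 0 0;0 0 0 0 0 0 0;0 0 0 0 0 0 0;0 0 0 0 0 0 0;0 0 0 0 0 0 0;0 0 0 0 0 0 0"

```text
time: 14.58
tool_pos: [0.5292, -0.1386, 0.1821]
ee_rot: [3.141, 0.0, -3.018]
wrist_force: [0.1, 0.1, -0.8]
width: 0.0226
finger_force: 30.0
```

```bash
python3 go.py .529 -.1385 .182 3.2666;python3 - <<'E'
from h import *
from bench import imaging
A=[]
for n in("side","top"):
    s=imaging.snapshot(n); np.savez(f"{n}7.npz",**s)
    A.append(crop(s,*((280,100,80,100,5) if n=="side" else (310,190,80,100,5))))
cv2.imwrite("pics/clip7.png",np.hstack(A))
E
```

```text
t 14.57 pos [ 0.5292 -0.1386  0.1821] rpy [ 3.141  0.    -3.018] w 0.0226 f 30.0 q [-0.36  0.09  1.45  0.    1.6  -2.05] F [ 0.1  0.1 -0.8]
shift share [0.001 0.001 0.   ] then turn share [ 0.     0.    -0.001]
```

View pics/clip7.png

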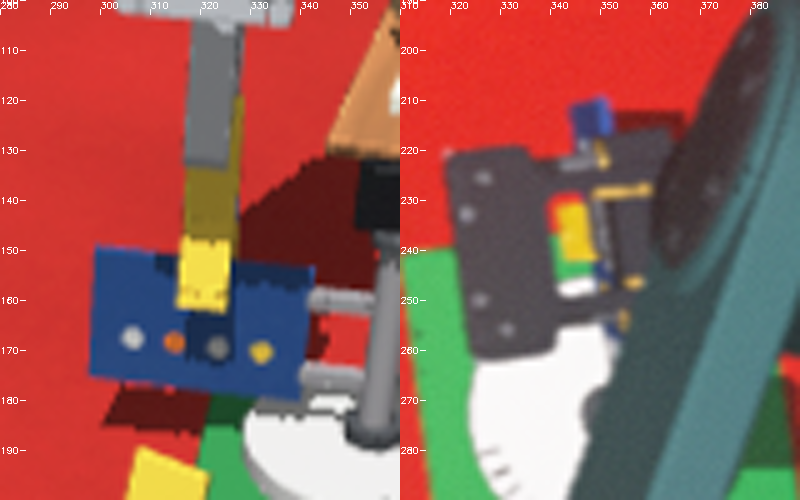

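The near jaw tip is now at side (320,162), below the card's top edge (298,149)-(343,154). The card hasn't moved and the wrist force is near zero, so I'll hand in.

```bash
python3 -c "
from bench import robot
print(robot.close_job())"
```

```text
the job is handed in; nothing more can be done
None
```

The job is handed in with the pointer on zero and the clip held wide open astride the middle of the card, jaw tips about 15 mm below its top edge by my measurement; the hand-in call returned no verdict.

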